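# Knock a jammed desiccant canister out of its nest block

## Robot

A 6-joint arm with a two-finger parallel gripper is mounted at the origin on a cart in front of the work surface, level with it; the furniture and walls round the work are solid. World frame = base frame: x ahead of the robot, y to its left, z up, the work surface at z = 0. Lengths are in m, angles in rad, forces in N, time in s.
With the tool pointing down it reaches from about 0.35 to 0.85 m from the base axis. Payload 8.1 kg.
Tool frame: the origin (TCP) lies at the centre of the arm's flange, where the gripper is bolted on; the fingertips stand 186 mm ahead of it and the grasp point (between the pads) lies 167 mm ahead of it; z points along the fingers, y is the line along which they close (so a half turn about z gives the same grasp; the last joint's range is limited). The gripper opens to 93 mm and grips with 3 to 60 N. Pads are 15 mm wide; open, the fingers measure 128 mm over their backs; the gripper's body (75 mm by 188 mm) begins 65 mm behind the grasp point.
Start: joints at [1.176, 0.13, 1.488, -0, 1.523, -0.085], TCP at [0.183, 0.571, 0.405] pointing down, gripper open.
Joint ranges: [-2.96, 2.96], [-0.89, 2.26], [0.02, 2.5], [-1.34, 4.48], [0, 2.73], [-2.66, 2.66]. Speed limits (rad/s): [2.39, 2.39, 2.79, 3.14, 3.14, 3.14].

## Interface

Orientations are given as a rotation vector (axis times angle).
In Python, from plant import robot gives the robot as it stands.
- The arm moves only by the tool apply_moves, never from a script. Its argument "series" is a list of rows, each a list of 2 entries, a list of its own where there are three numbers: the shift along the tool's x, y, z in mm, then the turn, a rotation vector about the tool's x, y, z in rad. A call has 1 to 12 rows; each row shifts and turns the commanded pose from where the row before left it, along the tool's axes as they then stand; what a row does not reach is not made up. A row lasts 1/12 s, in which the tool goes at most 41.7 mm and 7.16 degrees, less where a joint would pass 70% of its speed; a pose out of reach is approached as far as the arm can. A call is refused whole if a number of a shift passes 41.7 or a number of a turn 0.125, either way. A call with a gripper value outside its range is refused whole. "claw" is the opening, from 0 (shut) to 1 (fully open), set as the call begins (left out, the last holds). The fingers move at their own pace and stop on an object; "newtons" is the grip in N (left out, the last holds). Time passes only in rows, so rows that do not move let the fingers close. It gives the time, the measured TCP pose, the force, the opening and the grip force at its end, in the units of the state.
- robot.read_state(): the state, without advancing time (a new reading comes with each control period).
- robot.read_camera(name): name is "scene" or "top" or "wrist"; returns (picture, depth): 480x640x3 uint8, blue, green, red; 480x640 float32, m along the optical axis (not along the pixel's ray), 0 where there is no reading.
- robot.calibration(name): a dict with "fx", "fy", "cx", "cy" (pixels), "D" ([k1, k2, p1, p2, k3] as OpenCV has them; the pictures are not rectified), "extrinsics" (4x4, takes a point from world to camera coordinates). Camera axes: x right, y down, z forward; pixel columns grow to the right and rows downward; lengths in m; the calibration is good to about 2 mm. A picture is of the moment at which its call begins: read the wrist's pose just before it. calibration takes no time and is no camera call; for the wrist camera it gives the pose at the moment of the call.
- robot.close_job(): hands the job in; it is judged then, once.
The state is a dict: "t": time; "q": joint angles; "dq": joint speeds; "joint_torque": joint torques, N m; "tool_pos": TCP position; "orientation": TCP orientation; "force": force on the tool from outside, world axes, zero at the start; "wrist_torque": the same for the moment, N m; "opening": finger opening in m; "gripper_force": force on a finger pad.
Only numpy, scipy, OpenCV 4.12 (cv2) and the standard library are available. Lean on these libraries where they do the work, as an engineer would, in place of code of your own. Each camera call takes 0.05 s, during which the arm holds its last target. There are 200 camera calls.

## Task

A desiccant canister is jammed flush in the pocket of the black nest block. Set the nest upright down over the knockout rod of the round stand, feeling gently for the hole in its underside, and press it fully home on the stand so that the rod comes up through the hole and ejects the canister; leave the nest there. Then take out the ejected canister and set it upright in the red reject tray, without forcing the nest against the stand and without disturbing the other loose things.

Things in the scene. Friction and masses are not known exactly. Their poses are not given: they have to be found in the camera images.
- nest: Loose black block, 56 (its x) x 48 (its y) x 36 mm (z), 0.18 to 0.28 kg, standing upright on the worktop. Origin: centre of its underside, z up. In its top is a round pocket, in its underside the mouth of the knockout hole, both on the block's z axis. Grip it across its 48 mm width.
- nest_hole (a point): Centre of the mouth of the knockout hole in the nest's underside (same point as the nest's origin). The hole is 13 mm across, mouth chamfered 1 mm, and goes up through the 14 mm thick floor into the pocket.
- nest_pocket (a point): Centre of the pocket's floor, 14 mm above the nest's underside. The pocket is 20 mm across and 22 mm deep, open at the top. Four spring plungers round its wall, 8 mm above the floor, jam the canister: some 6 to 15 N are needed to push it up past them; after about 10 mm of travel it is free.
- canister: White desiccant canister with a blue band, upright cylinder 18 mm across and 22 mm high, 20 g; origin at the centre of its underside, z up. At the start it is jammed in the nest's pocket, its underside 14 mm above the nest's, its top flush with the nest's top. Pushed out on the rod it stands 15 mm proud and is loose.
- stand: Round steel knockout stand fixed to the worktop; origin at the centre of its underside, z up. Foot 92 mm across, 12 mm high; on it a flat round shoulder 56 mm across, its top at z = 25 mm. From the shoulder a vertical steel rod rises. Fully home, the nest's underside rests on the shoulder. More than 60 N between nest and stand or rod is too much.
- stand_shoulder (a point): Centre of the shoulder's top. The rigid rod is 10 mm across and its top, edge chamfered 1 mm, stands 29 mm above the shoulder. It sits in a brass eccentric bush turned to an unknown angle: the rod's axis is 6 mm off this point, in an unknown direction that no pose gives (cameras show it roughly, touch finds it).
- tray: Shallow red reject tray fixed to the worktop, 110 x 110 mm, walls 4 mm thick and 14 mm high, floor 4 mm thick; origin at the centre of its underside.
- spare_canister: Another such canister, standing loose at the back of the work area: a bystander, leave it alone.
- red_marker: Loose marker pen, red and white, 134 mm long, lying at the back: a bystander.
- loose_cap: Loose golden screw cap, 65 mm across and 31 mm high, lying at the right: a bystander.

How it is judged:
On the way:
1. the nest is fully home on the stand over the rod and the canister in it has been ejected by 12 mm or more (z of nest in the frame of stand between 0.022 and 0.028 m and horizontal distance between nest and stand below 0.01 m and z of canister in the frame of nest above 0.026 m and horizontal distance between canister and nest below 0.005 m), for 0.2 s.
At the end, for the whole second after the job is handed in: The canister stands upright (within 0.15 rad) and still on the floor of the red tray, released, and the nest is left upright and still, fully home on the stand (within 4 mm in height) with the rod through its hole (x of canister in the frame of tray between -0.045 and 0.045 m and y of canister in the frame of tray between -0.045 and 0.045 m and z of canister in the frame of tray below 0.008 m and angle between canister's own z axis and vertical below 0.15 rad and linear speed of each of canister, nest below 0.02 m/s and z of nest in the frame of stand below 0.029 m and horizontal distance between nest and stand below 0.01 m and angle between nest's own z axis and vertical below 0.08 rad); the robot touches nothing.
It fails at once if the nest is forced against the stand or its rod (over 60 N) (contact force between nest and stand above 60 N).
It fails at once if a loose bystander is moved more than 20 mm (distance of any of spare_canister, red_marker, loose_cap from where it was at the start of the episode above 0.02 m).
It also fails if it takes over 72 s, if anything falls off the work surface, if the arm or the gripper's body presses on something with over 40 N, if the wrist force passes 120 N, or if a joint passes its speed limit or range.

## Working session

There is one attempt and no reset: what is moved stays moved. The work goes in short steps, Python scripts to look and compute and a tool call to move; the robot and the scene stay as the last step left them, time stands still between calls to the robot, and variables do not carry over. Pictures are saved under pics/ and viewed, at most 10 in all, crops included, and the job is handed in when it is done.

Besides the shell and the picture viewer there is one more tool, called after ">>>" by a JSON object that holds its "method" and its "body". apply_moves: Moves the arm, as the interface text tells. Its arguments: {"type":"object","properties":{"series":{"type":"array"},"claw":{"type":"number"},"newtons":{"type":"number"}},"required":["series"]}

```bash
mkdir -p pics; ls; cat > h.py <<'E'
import numpy as np,cv2
from plant import robot
def K(c): return np.array([[c['fx'],0,c['cx']],[0,c['fy'],c['cy']],[0,0,1.]])
def cast(c,px,z):
    "pixels -> world points on plane z"
    px=np.array(px,float).reshape(-1,1,2)
    r=cv2.undistortPoints(px,K(c),np.array(c['D'],float)).reshape(-1,2)
    E=np.array(c['extrinsics']);R=E[:3,:3];o=-R.T@E[:3,3]
    d=np.c_[r,np.ones(len(r))]@R
    return o+d*((z-o[2])/d[:,2])[:,None]
def cloud(c,dep):
    v,u=np.mgrid[0:480,0:640]
    r=cv2.undistortPoints(np.stack([u,v],-1).reshape(-1,1,2).astype(float),K(c),np.array(c['D'],float)).reshape(-1,2)
    E=np.array(c['extrinsics']);R=E[:3,:3];o=-R.T@E[:3,3]
    return ((np.c_[r,np.ones(len(r))]*dep.reshape(-1,1))@R+o).reshape(480,640,3)
def snap(n,name):
    c=robot.calibration(n);p,d=robot.read_camera(n)
    cv2.imwrite(f'pics/{name}.png',p);np.savez(f'pics/{name}.npz',d=d,p=p);return c,p,d
E
python3 - <<'E'
from h import *
s=robot.read_state();print({k:np.round(v,3) for k,v in s.items()})
for n in('top','scene'):
    c,p,d=snap(n,n+'0');E=np.array(c['extrinsics']);print(n,c['fx'],-E[:3,:3].T@E[:3,3],E[2,:3])
p=np.hstack([cv2.imread('pics/top0.png')]);
E
```

```text
pics
{'t': np.float64(0.0), 'q': array([ 1.176,  0.131,  1.489, -0.   ,  1.523, -0.085]), 'dq': array([ 0.   ,  0.   , -0.   ,  0.001, -0.   ,  0.001]), 'joint_torque': array([-1.0000e-03, -5.5983e+01, -4.9177e+01,  7.7000e-02,  3.5000e-02,
       -0.0000e+00]), 'tool_pos': array([0.183, 0.571, 0.404]), 'orientation': array([-4.850e-01, -3.104e+00,  3.000e-03]), 'force': array([ 0.342, -1.087, -0.663]), 'wrist_torque': array([-0.03 , -0.006, -0.029]), 'gripper_force': np.float64(0.0), 'opening': np.float64(0.093)}
top 595.6419947499089 [ 0.4590878  -0.08033129  1.18967117] [ 0.11160115  0.00500506 -0.99374048]
scene 563.3911480879632 [ 0.0858258  -1.12917794  0.71501464] [ 0.39257701  0.7829233  -0.48261206]
```

View pics/top0.png

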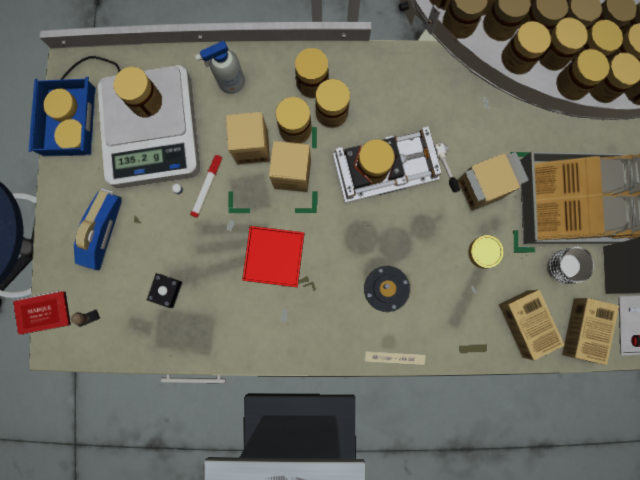

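View pics/scene0.png

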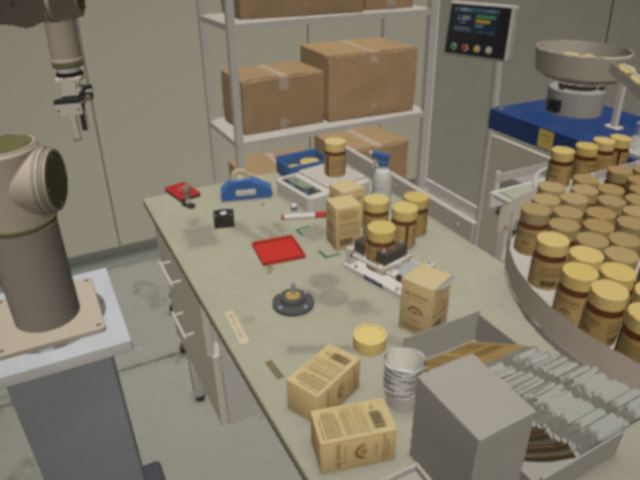

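Top view: nest at (164,290), canister white on it; stand (387,288) with brass bush and rod; tray (273,257); spare canister (177,188), marker (206,186), cap (487,251). Now measuring them.

```bash
python3 - <<'E'
from h import *
c=robot.calibration('top');z=np.load('pics/top0.npz');p,d=z['p'],z['d']
P=cloud(c,d)
def blob(m,z,name,win):
    x0,y0,x1,y1=win;M=np.zeros(m.shape,np.uint8);M[y0:y1,x0:x1]=m[y0:y1,x0:x1]
    n,l,s,ce=cv2.connectedComponentsWithStats(M);i=1+s[1:,4].argmax()
    cs,_=cv2.findContours((l==i).astype(np.uint8),0,1);k=max(cs,key=cv2.contourArea)
    h=cv2.convexHull(k).reshape(-1,2);W=cast(c,h,z)[:,:2]
    r=cv2.minAreaRect((W*1000).astype(np.float32));e,_=cv2.minEnclosingCircle((W*1000).astype(np.float32)),0
    print(name,'px',ce[i],'rect',np.round(r[0],1),np.round(r[1],1),round(r[2],1),'circ',np.round(e[0][0],1),round(e[0][1],1))
hsv=cv2.cvtColor(p,cv2.COLOR_BGR2HSV);g=hsv[...,2]
w=(140,265,190,315)
blob((g<75),.036,'nest',w)
blob((g>150)&(hsv[...,1]<60),.036,'can',(150,275,180,305))
blob((hsv[...,1]>180)&((hsv[...,0]<8)|(hsv[...,0]>172)),.014,'tray',(235,215,310,295))
blob((g<85),.012,'foot',(355,255,420,320))
sat=(hsv[...,1]>110)&(hsv[...,0]>8)&(hsv[...,0]<30)
blob(sat,.028,'bush',(365,265,410,310))
print('nest z',P[290,158:172:3,2],'stand z',np.round(P[288,365:410:3,2],3))
for n,(u,v) in dict(nest=(164,290),stand=(387,288),tray=(273,257)).items(): print(n,P[v,u])
crop=lambda u,v,r:cv2.resize(p[v-r:v+r,u-r:u+r],(390,390),interpolation=cv2.INTER_CUBIC)
cv2.imwrite('pics/c1.png',np.hstack([crop(164,290,22),crop(387,288,32)]))
E
```

```text
nest px [164.36142857 290.44      ] rect [486.9 233. ] [55.9 56.8] 72.4 circ 487.6 233.5
can px [162.01960784 290.19607843] rect [487.6 237.4] [14.2 13.9] 46.5 circ 486.7 237.4
tray px [272.95487968 256.1276738 ] rect [556.7  21.7] [108.9 108.9] 83.0 circ 556.9 21.9
foot px [386.24270463 288.31245552] rect [ 493.3 -203.2] [89.3 90.9] 89.7 circ 492.8 -203.0
bush px [387.63212435 288.51295337] rect [ 492.7 -203.4] [29.3 31.2] 89.5 circ 492.6 -203.6
nest z [0.03758474 0.03903512 0.03861385 0.03278507 0.03701458] stand z [0.013 0.014 0.014 0.025 0.027 0.028 0.021 0.052 0.026 0.025 0.026 0.026
 0.028 0.011 0.013]
nest [0.48760378 0.23265313 0.03861385]
stand [ 0.4919371  -0.19956457  0.0550371 ]
tray [0.55501267 0.02197907 0.00835299]
```

View pics/c1.png

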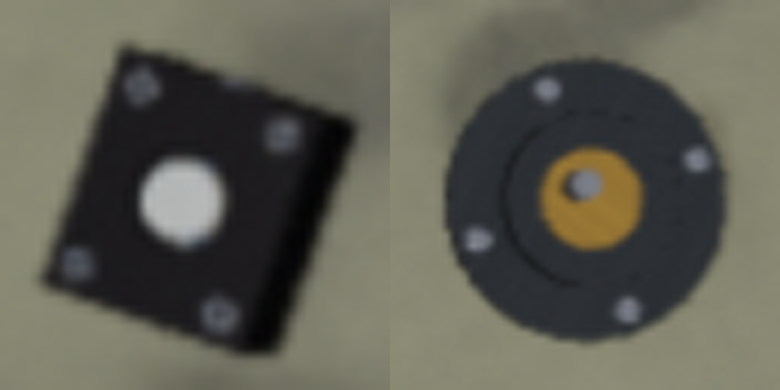

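Crop: nest yaw about −18° (its long side runs down-left), canister at its centre; the rod is seen on the bush at about (587,183) in the crop, i.e. forward (+x) of the shoulder's centre.

```bash
cat >> h.py <<'E'
from scipy.spatial.transform import Rotation as Ro
def plan(pos,yaw=None,n=None):
    "yaw: world heading of tool y, tool pointing down. First turn (tool axes), then shift in turned axes, mm"
    s=robot.read_state();R=Ro.from_rotvec(s['orientation'])
    T=R
    if yaw is not None:
        best=None
        for a in (yaw,yaw+np.pi):
            y=np.array([np.cos(a),np.sin(a),0]);z=np.array([0,0,-1.]);x=np.cross(y,z)
            t=Ro.from_matrix(np.c_[x,y,z]);v=(R.inv()*t).as_rotvec()
            if best is None or np.linalg.norm(v)<np.linalg.norm(best[0]): best=(v,t)
        T=best[1];print('turn',np.round(best[0],4))
    sh=T.inv().apply(np.array(pos)-s['tool_pos'])*1000
    print('t',round(float(s['t']),2),'pos',np.round(s['tool_pos'],4),'shift',np.round(sh,1),'F',np.round(s['force'],1))
E
python3 - <<'E'
from h import *
c=robot.calibration('top')
print('rod',cast(c,[[387.3,286.0]],.054),cast(c,[[387.3,286.0]],.025))
R=Ro.from_rotvec(robot.read_state()['orientation']).as_matrix();print(R.round(2))
plan([.482,.236,.37],np.deg2rad(72))
cw=robot.calibration('wrist');E=np.array(cw['extrinsics']);s=robot.read_state()
print('cam in tool',R.T@(-E[:3,:3].T@E[:3,3]-s['tool_pos']),'axis',R.T@E[2,:3])
E
```

```text
rod [[ 0.49577404 -0.20028272  0.054     ]] [[ 0.49671085 -0.20334575  0.025     ]]
[[-0.95  0.3  -0.  ]
 [ 0.3   0.95 -0.  ]
 [ 0.   -0.   -1.  ]]
turn [-0.0016 -0.0001  0.0044]
t 0.1 pos [0.1828 0.5713 0.4038] shift [-388.1 -226.4   33.8] F [0.6 0.3 0.2]
cam in tool [ 0.07034319 -0.00056197  0.02014097] axis [-2.53742918e-01 -2.11625414e-04  9.67271672e-01]
```

>>> {"method": "apply_moves", "body": {"series": [[[-26,-15,3],[0,0,0]],[[-28,-16,3],[0,0,0]],[[-34,-20,3],[0,0,0]],[[-34,-20,3],[0,0,0]],[[-34,-20,3],[0,0,0]],[[-34,-20,3],[0,0,0]],[[-34,-20,3],[0,0,0]],[[-34,-20,3],[0,0,0]],[[-34,-20,3],[0,0,0]],[[-34,-20,3],[0,0,0]],[[-34,-20,3],[0,0,0]],[[-28,-1.4,1],[0,0,0.004]]], "claw": 1}}

```text
t: 1.1
tool_pos: [0.4887, 0.2473, 0.3699]
orientation: [-0.494, -3.102, 0.003]
force: [-0.7, 0.2, 0.7]
opening: 0.0934
gripper_force: 0.0
```

>>> {"method": "apply_moves", "body": {"series": [[[0,0,0],[0,0,0]],[[0,0,0],[0,0,0]],[[0,0,0],[0,0,0]]]}}

```text
t: 1.35
tool_pos: [0.4874, 0.2509, 0.3702]
orientation: [-0.491, -3.102, 0.0]
force: [-0.4, -0.2, -1.0]
opening: 0.0932
gripper_force: 0.0
```

```bash
python3 - <<'E'
from h import *
plan([.482,.236,.37],np.deg2rad(72))
c,p,d=snap('wrist','w1')
P=cloud(c,d);hsv=cv2.cvtColor(p,cv2.COLOR_BGR2HSV)
top=(abs(P[...,2]-.036)<.005)&(abs(P[...,0]-.487)<.06)&(abs(P[...,1]-.236)<.06)
cs,_=cv2.findContours(top.astype(np.uint8),0,1);k=max(cs,key=cv2.contourArea)
W=cast(c,cv2.convexHull(k).reshape(-1,2),.036)[:,:2]*1000
print('nest top',cv2.minAreaRect(W.astype(np.float32)))
m=(top&(hsv[...,2]>150)&(hsv[...,1]<60)).astype(np.uint8)
cs,_=cv2.findContours(m,0,1);k=max(cs,key=cv2.contourArea)
print('can',cv2.minEnclosingCircle((cast(c,k.reshape(-1,2),.036)[:,:2]*1000).astype(np.float32)))
E
```

```text
turn [-0.0005 -0.0012 -0.0001]
t 1.35 pos [0.4874 0.2509 0.3702] shift [  0.5 -15.9   0.2] F [-0.4 -0.2 -1. ]
nest top ((486.10205078125, 237.125), (48.03173065185547, 54.82992172241211), 71.9573974609375)
can ((486.07177734375, 236.76820373535156), 9.031303405761719)
```

View pics/w1.png

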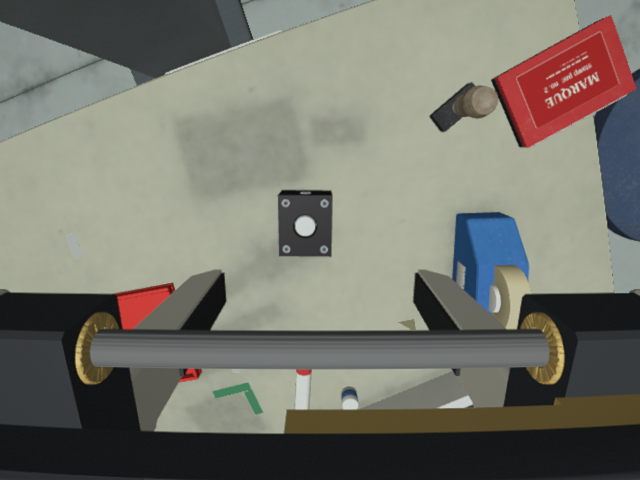

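Wrist view: nest (305,225) square to the open fingers, canister in its middle; both fits agree at (486, 237) mm, yaw 72° for the grip line. Going down to grip.

>>> {"method": "apply_moves", "body": {"series": [[[-3,-13.6,20],[0,0,0]],[[0,0,30],[0,0,0]],[[0,0,35],[0,0,0]],[[0,0,30],[0,0,0]],[[0,0,25],[0,0,0]],[[0,0,20],[0,0,0]],[[0,0,10],[0,0,0]],[[0,0,5],[0,0,0]],[[0,0,0],[0,0,0]],[[0,0,0],[0,0,0]]]}}

```text
t: 2.23
tool_pos: [0.4867, 0.2376, 0.197]
orientation: [0.49, 3.102, 0.001]
force: [0.9, -0.1, 0.5]
opening: 0.0929
gripper_force: 0.0
```

>>> {"method": "apply_moves", "body": {"series": [[[0,0,0],[0,0,0]],[[0,0,0],[0,0,0]],[[0,0,0],[0,0,0]],[[0,0,0],[0,0,0]],[[0,0,0],[0,0,0]],[[0,0,0],[0,0,0]],[[0,0,0],[0,0,0]],[[0,0,0],[0,0,0]]], "claw": 0, "newtons": 40}}

```text
t: 2.9
tool_pos: [0.4864, 0.237, 0.1958]
orientation: [0.491, 3.103, 0.0]
force: [-0.5, 0.4, 0.6]
opening: 0.0477
gripper_force: 40.0
```

>>> {"method": "apply_moves", "body": {"series": [[[0,0,-5],[0,0,0]],[[0,0,-15],[0,0,0]],[[0,0,-25],[0,0,0]],[[0,0,-25],[0,0,0]],[[0,0,-25],[0,0,0]],[[0,0,-20],[0,0,0]],[[-5,-10,-15],[0,0,0]],[[-8,-17,-5],[0,0,0]],[[-14,-29,0],[0,0,0]],[[-16,-33,0],[0,0,0]],[[-16,-33,0],[0,0,0]],[[-16,-33,0],[0,0,0]]]}}

```text
t: 3.9
tool_pos: [0.5095, 0.065, 0.3308]
orientation: [-0.49, -3.103, 0.0]
force: [0.8, -0.4, -3.3]
opening: 0.0476
gripper_force: 40.0
```

>>> {"method": "apply_moves", "body": {"series": [[[-16,-33,0],[0,0,0]],[[-16,-33,0],[0,0,0]],[[-16,-33,0],[0,0,0]],[[-16,-33,0],[0,0,0]],[[-16,-33,0],[0,0,0]],[[-16,-33,0],[0,0,0]],[[-14,-29,0],[0,0,0]],[[-10,-22,0],[0,0,0]],[[-6,-14,0],[0,0,0]],[[0,0,0],[0,0,0]],[[0,0,0],[0,0,0]],[[0,0,0],[0,0,0]]]}}

```text
t: 4.9
tool_pos: [0.5484, -0.2216, 0.3304]
orientation: [-0.49, -3.102, -0.001]
force: [0.1, -0.0, -3.0]
opening: 0.048
gripper_force: 40.0
```

```bash
python3 - <<'E'
from h import *
plan([.55,-.222,.33],np.deg2rad(72))
c,p,d=snap('wrist','w2');print(robot.read_state()['opening'])
P=cloud(c,d)
near=np.hypot(P[...,0]-.4927,P[...,1]+.2033)<.05
m=near&(P[...,2]>.045)&(P[...,2]<.062)
q=P[m];v,u=np.nonzero(m);print(m.sum(),q.mean(0) if len(q) else 0, u.mean(),v.mean())
f=near&(P[...,2]<.018)&(P[...,2]>.006);
cs,_=cv2.findContours(f.astype(np.uint8),0,1);k=max(cs,key=cv2.contourArea)
print('foot',cv2.minEnclosingCircle((cast(c,k.reshape(-1,2),.012)[:,:2]*1000).astype(np.float32)))
vv,uu=np.nonzero(near);x0,x1,y0,y1=uu.min(),uu.max(),vv.min(),vv.max();print(x0,x1,y0,y1)
cv2.imwrite('pics/w2c.png',cv2.resize(p[y0:y1,x0:x1],None,fx=4,fy=4,interpolation=cv2.INTER_CUBIC)[:600,:800])
E
```

```text
turn [ 0.0007 -0.0011  0.0008]
t 4.9 pos [ 0.5484 -0.2216  0.3304] shift [-1.7  0.1  0.4] F [ 0.1 -0.  -3. ]
0.0480172349670109
160 [ 0.49569601 -0.19975566  0.05378359] 326.30625 160.5
foot ((491.84259033203125, -204.40219116210938), 45.63705062866211)
0 639 0 479
```

View pics/w2c.png

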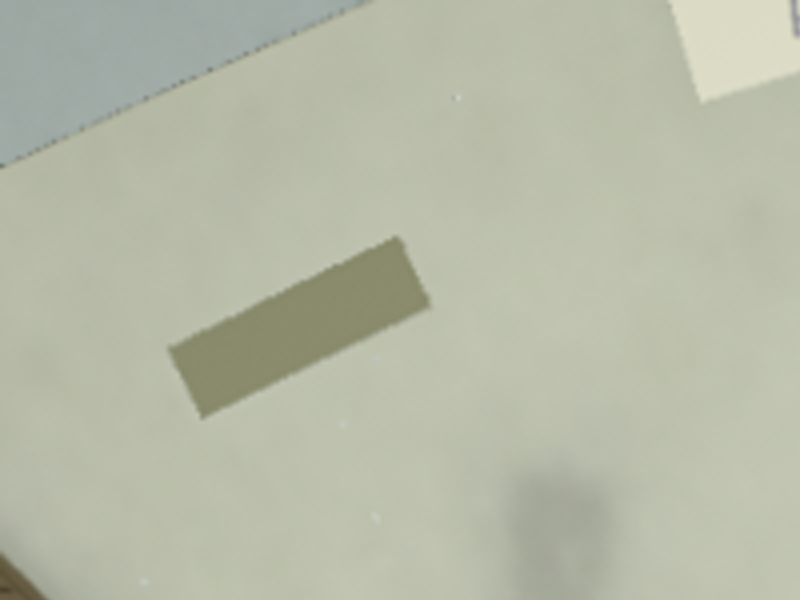

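The crop missed the stand (bench only), but the depth fit gives the rod top at (495.7, −199.8) mm, z 53.8 mm, agreeing with the top view (495.8, −200.3), and about 6 mm from the stand centre. Going above it.

>>> {"method": "apply_moves", "body": {"series": [[[8,0.6,5],[0,0,0]],[[12,1,10],[0,0,0]],[[12,1,15],[0,0,0]],[[12,1,14],[0,0,0]],[[8,0.6,10],[0,0,0]],[[4.6,0.4,6],[0,0,0]],[[0,0,4],[0,0,0]],[[0,0,0],[0,0,0]],[[0,0,0],[0,0,0]],[[0,0,0],[0,0,0]],[[0,0,0],[0,0,0]],[[0,0,0],[0,0,0]]]}}

```text
t: 5.95
tool_pos: [0.4965, -0.201, 0.2674]
orientation: [0.491, 3.102, -0.001]
force: [0.3, 0.2, -2.3]
opening: 0.0478
gripper_force: 40.0
```

```bash
python3 - <<'E'
from h import *
plan([.4959,-.1997,.2518],np.deg2rad(72))
E
```

```text
turn [-0.0002  0.0011  0.0004]
t 5.95 pos [ 0.4965 -0.201   0.2674] shift [ 1.   1.  15.6] F [ 0.3  0.2 -2.3]
```

>>> {"method": "apply_moves", "body": {"series": [[[1,1,4],[0,0,0]],[[0,0,4],[0,0,0]],[[0,0,3],[0,0,0]],[[0,0,2],[0,0,0]],[[0,0,1.5],[0,0,0]],[[0,0,1],[0,0,0]],[[0,0,0],[0,0,0]],[[0,0,0],[0,0,0]],[[0,0,0],[0,0,0]]]}}

```text
t: 6.7
tool_pos: [0.4955, -0.1996, 0.2514]
orientation: [0.491, 3.103, -0.0]
force: [-0.2, -0.6, -2.4]
opening: 0.0476
gripper_force: 40.0
```

>>> {"method": "apply_moves", "body": {"series": [[[0,0,0.7],[0,0,0]],[[0,0,0.7],[0,0,0]],[[0,0,0.6],[0,0,0]],[[0,0,0],[0,0,0]],[[0,0,0],[0,0,0]]]}}

```text
t: 7.12
tool_pos: [0.4954, -0.1995, 0.2492]
orientation: [-0.491, -3.103, -0.0]
force: [0.1, 0.7, -3.4]
opening: 0.0476
gripper_force: 40.0
```

>>> {"method": "apply_moves", "body": {"series": [[[0,0,0.4],[0,0,0]],[[0,0,0.3],[0,0,0]],[[0,0,0.3],[0,0,0]],[[0,0,0],[0,0,0]],[[0,0,0],[0,0,0]]]}}

```text
t: 7.53
tool_pos: [0.4954, -0.1995, 0.2482]
orientation: [0.491, 3.103, 0.0]
force: [0.1, -0.1, -2.4]
opening: 0.0473
gripper_force: 40.0
```

>>> {"method": "apply_moves", "body": {"series": [[[0,0,0.5],[0,0,0]],[[0,0,0.5],[0,0,0]],[[0,0,0],[0,0,0]],[[0,0,0],[0,0,0]]]}}

```text
t: 7.87
tool_pos: [0.4954, -0.1995, 0.2472]
orientation: [-0.491, -3.103, -0.0]
force: [0.0, 0.5, -2.2]
opening: 0.0477
gripper_force: 40.0
```

>>> {"method": "apply_moves", "body": {"series": [[[0,0,0.5],[0,0,0]],[[0,0,0.5],[0,0,0]],[[0,0,0],[0,0,0]],[[0,0,0],[0,0,0]]]}}

```text
t: 8.2
tool_pos: [0.4954, -0.1995, 0.2462]
orientation: [-0.491, -3.103, -0.0]
force: [-0.1, -0.2, -2.8]
opening: 0.0479
gripper_force: 40.0
```

>>> {"method": "apply_moves", "body": {"series": [[[0,0,0.5],[0,0,0]],[[0,0,0.5],[0,0,0]],[[0,0,0],[0,0,0]],[[0,0,0],[0,0,0]]]}}

```text
t: 8.53
tool_pos: [0.4954, -0.1995, 0.2452]
orientation: [-0.491, -3.103, -0.0]
force: [0.5, -0.1, -1.7]
opening: 0.0474
gripper_force: 40.0
```

The rod is in the hole (4–5 mm below the rod top, no force).

>>> {"method": "apply_moves", "body": {"series": [[[0,0,1],[0,0,0]],[[0,0,1],[0,0,0]],[[0,0,1],[0,0,0]],[[0,0,1],[0,0,0]],[[0,0,1],[0,0,0]],[[0,0,1],[0,0,0]],[[0,0,1],[0,0,0]],[[0,0,1],[0,0,0]],[[0,0,0],[0,0,0]],[[0,0,0],[0,0,0]]]}}

```text
t: 9.37
tool_pos: [0.4954, -0.1995, 0.2371]
orientation: [-0.491, -3.103, -0.0]
force: [-0.3, -0.4, -2.2]
opening: 0.0478
gripper_force: 40.0
```

>>> {"method": "apply_moves", "body": {"series": [[[0,0,0.8],[0,0,0]],[[0,0,0.8],[0,0,0]],[[0,0,0.8],[0,0,0]],[[0,0,0.6],[0,0,0]],[[0,0,0],[0,0,0]],[[0,0,0],[0,0,0]]]}}

```text
t: 9.87
tool_pos: [0.4958, -0.1997, 0.2349]
orientation: [0.491, 3.102, -0.001]
force: [-0.0, 0.4, 2.6]
opening: 0.0475
gripper_force: 40.0
```

>>> {"method": "apply_moves", "body": {"series": [[[0,0,0.8],[0,0,0]],[[0,0,0.8],[0,0,0]],[[0,0,0.8],[0,0,0]],[[0,0,0.6],[0,0,0]],[[0,0,0],[0,0,0]]]}}

```text
t: 10.28
tool_pos: [0.496, -0.1998, 0.2325]
orientation: [0.491, 3.101, -0.001]
force: [-1.2, 1.1, 6.6]
opening: 0.0477
gripper_force: 40.0
```

>>> {"method": "apply_moves", "body": {"series": [[[0,0,0.8],[0,0,0]],[[0,0,0.8],[0,0,0]],[[0,0,0.8],[0,0,0]],[[0,0,0.6],[0,0,0]],[[0,0,0],[0,0,0]]]}}

```text
t: 10.7
tool_pos: [0.496, -0.1998, 0.2293]
orientation: [0.491, 3.101, -0.001]
force: [-0.1, -0.6, 3.7]
opening: 0.0479
gripper_force: 40.0
```

>>> {"method": "apply_moves", "body": {"series": [[[0,0,0.8],[0,0,0]],[[0,0,0.8],[0,0,0]],[[0,0,0.8],[0,0,0]],[[0,0,0.6],[0,0,0]],[[0,0,0],[0,0,0]]]}}

```text
t: 11.12
tool_pos: [0.4951, -0.1994, 0.2246]
orientation: [-0.491, -3.102, -0.0]
force: [0.1, -0.3, -2.5]
opening: 0.0476
gripper_force: 40.0
```

>>> {"method": "apply_moves", "body": {"series": [[[0,0,0.8],[0,0,0]],[[0,0,0.8],[0,0,0]],[[0,0,0.8],[0,0,0]],[[0,0,0],[0,0,0]],[[0,0,0],[0,0,0]]]}}

```text
t: 11.53
tool_pos: [0.4953, -0.1995, 0.2226]
orientation: [-0.491, -3.103, -0.0]
force: [-0.0, 0.1, -2.4]
opening: 0.0479
gripper_force: 40.0
```

>>> {"method": "apply_moves", "body": {"series": [[[0,0,0.5],[0,0,0]],[[0,0,0.5],[0,0,0]],[[0,0,0],[0,0,0]],[[0,0,0],[0,0,0]]]}}

```text
t: 11.87
tool_pos: [0.4954, -0.1995, 0.2218]
orientation: [-0.491, -3.103, -0.0]
force: [0.2, 0.4, -2.3]
opening: 0.0477
gripper_force: 40.0
```

>>> {"method": "apply_moves", "body": {"series": [[[0,0,0.4],[0,0,0]],[[0,0,0.4],[0,0,0]],[[0,0,0],[0,0,0]],[[0,0,0],[0,0,0]]]}}

```text
t: 12.2
tool_pos: [0.4954, -0.1995, 0.221]
orientation: [-0.491, -3.103, -0.0]
force: [0.4, -0.6, -2.2]
opening: 0.0478
gripper_force: 40.0
```

>>> {"method": "apply_moves", "body": {"series": [[[0,0,0.4],[0,0,0]],[[0,0,0.4],[0,0,0]],[[0,0,0],[0,0,0]],[[0,0,0],[0,0,0]]]}}

```text
t: 12.53
tool_pos: [0.4955, -0.1995, 0.2207]
orientation: [0.491, 3.103, -0.0]
force: [-3.9, 1.7, 5.1]
opening: 0.0479
gripper_force: 40.0
```

>>> {"method": "apply_moves", "body": {"series": [[[0,0,0.4],[0,0,0]],[[0,0,0],[0,0,0]],[[0,0,0],[0,0,0]]]}}

```text
t: 12.78
tool_pos: [0.4955, -0.1995, 0.2207]
orientation: [0.491, 3.103, -0.0]
force: [-5.0, 1.7, 9.4]
opening: 0.0476
gripper_force: 40.0
```

Nest is home (shoulder contact at the expected height). Release and back off.

>>> {"method": "apply_moves", "body": {"series": [[[0,0,0],[0,0,0]],[[0,0,0],[0,0,0]],[[0,0,0],[0,0,0]],[[0,0,0],[0,0,0]],[[0,0,0],[0,0,0]],[[0,0,0],[0,0,0]]], "claw": 1}}

```text
t: 13.28
tool_pos: [0.4954, -0.1995, 0.2197]
orientation: [-0.491, -3.103, -0.0]
force: [-0.2, -0.7, 0.0]
opening: 0.0833
gripper_force: 0.0
```

>>> {"method": "apply_moves", "body": {"series": [[[0,0,-4],[0,0,0]],[[0,0,-12],[0,0,0]],[[0,0,-20],[0,0,0]],[[0,0,-25],[0,0,0]],[[0,0,-25],[0,0,0]],[[0,0,-20],[0,0,0]],[[0,0,-10],[0,0,0]],[[0,0,-4],[0,0,0]],[[0,0,0],[0,0,0]],[[0,0,0],[0,0,0]],[[0,0,0],[0,0,0]]]}}

```text
t: 14.2
tool_pos: [0.4949, -0.1993, 0.3381]
orientation: [-0.49, -3.1, -0.001]
force: [-1.2, -0.0, 0.9]
opening: 0.093
gripper_force: 0.0
```

```bash
python3 - <<'E'
from h import *
plan([.4959,-.1997,.34],np.deg2rad(72))
c,p,d=snap('wrist','w3')
P=cloud(c,d);hsv=cv2.cvtColor(p,cv2.COLOR_BGR2HSV)
near=(d>0)&(np.hypot(P[...,0]-.4957,P[...,1]+.1997)<.05)
for n,m,z in(('can',near&(P[...,2]>.070)&(P[...,2]<.085)&(hsv[...,1]<70)&(hsv[...,2]>140),.076),('nest',near&(abs(P[...,2]-.061)<.006),.061)):
    cs,_=cv2.findContours(m.astype(np.uint8),0,1);k=max(cs,key=cv2.contourArea)
    W=(cast(c,cv2.convexHull(k).reshape(-1,2),z)[:,:2]*1000).astype(np.float32)
    print(n,np.median(P[m][:,2]),cv2.minEnclosingCircle(W),cv2.minAreaRect(W))
E
```

```text
turn [ 0.0004 -0.0027  0.0004]
t 14.2 pos [ 0.4949 -0.1993  0.3381] shift [-1.  -0.1 -1.9] F [-1.2 -0.   0.9]
can 0.07578421125460641 ((493.987060546875, -199.90487670898438), 9.044795989990234) ((494.1282653808594, -199.71104431152344), (16.71851348876953, 16.62604522705078), 71.99517822265625)
nest 0.06087223860484539 ((495.26434326171875, -199.9640350341797), 36.476741790771484) ((494.91302490234375, -199.8887481689453), (48.12466812133789, 56.43272018432617), 71.99508666992188)
```

View pics/w3.png

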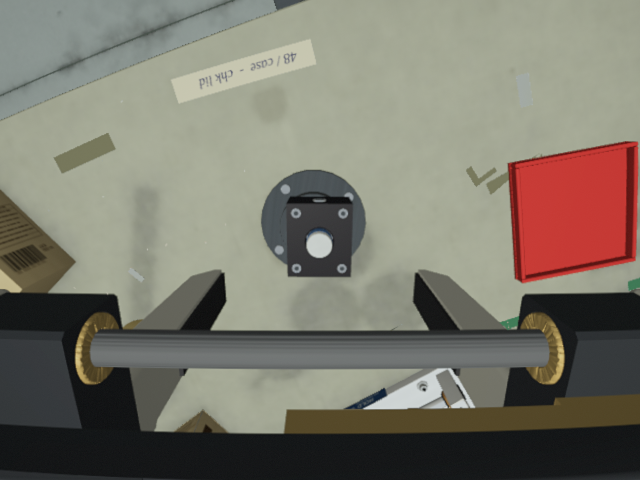

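Wrist view: nest (320,240) square on the stand, canister (320,244) proud with top at z 75.8 mm, nest top 60.9 mm, so ejected 15 mm. Gripping the proud part.

>>> {"method": "apply_moves", "body": {"series": [[[0.5,0,10],[0,0,0]],[[0,0,20],[0,0,0]],[[0,0,22],[0,0,0]],[[0,0,16],[0,0,0]],[[0,0,10],[0,0,0]],[[0,0,6],[0,0,0]],[[0,0,3],[0,0,0]],[[0,0,1],[0,0,0]],[[0,0,0],[0,0,0]],[[0,0,0],[0,0,0]],[[0,0,0],[0,0,0]]]}}

```text
t: 15.17
tool_pos: [0.4954, -0.1996, 0.2529]
orientation: [0.491, 3.101, -0.001]
force: [0.5, -0.3, -1.0]
opening: 0.0928
gripper_force: 0.0
```

>>> {"method": "apply_moves", "body": {"series": [[[0,0,0],[0,0,0]],[[0,0,0],[0,0,0]],[[0,0,0],[0,0,0]],[[0,0,0],[0,0,0]],[[0,0,0],[0,0,0]],[[0,0,0],[0,0,0]],[[0,0,0],[0,0,0]],[[0,0,0],[0,0,0]],[[0,0,0],[0,0,0]],[[0,0,0],[0,0,0]],[[0,0,0],[0,0,0]],[[0,0,0],[0,0,0]]], "claw": 0, "newtons": 10}}

```text
t: 16.17
tool_pos: [0.495, -0.1994, 0.2518]
orientation: [-0.491, -3.103, 0.0]
force: [-0.3, 0.0, 0.9]
opening: 0.0176
gripper_force: 7.6
```

>>> {"method": "apply_moves", "body": {"series": [[[0,0,-3],[0,0,0]],[[0,0,-6],[0,0,0]],[[0,0,-10],[0,0,0]],[[0,0,-15],[0,0,0]],[[0,0,-15],[0,0,0]],[[0,0,-10],[0,0,0]],[[0,4,-5],[0,0,0]],[[0.4,10,0],[0,0,0]],[[0.8,20,0],[0,0,0]],[[1,25,0],[0,0,0]],[[1,25,0],[0,0,0]],[[1,25,0],[0,0,0]]]}}

```text
t: 17.17
tool_pos: [0.5245, -0.0926, 0.3149]
orientation: [-0.491, -3.101, -0.001]
force: [-0.2, 0.5, -1.1]
opening: 0.0173
gripper_force: 10.0
```

>>> {"method": "apply_moves", "body": {"series": [[[1,25,0],[0,0,0]],[[1,25,0],[0,0,0]],[[1,25,0],[0,0,0]],[[1,20,0],[0,0,0]],[[0.8,15,0],[0,0,0]],[[0.5,7.4,0],[0,0,0]],[[0.4,3,5],[0,0,0]],[[0,0,12],[0,0,0]],[[0,0,18],[0,0,0]],[[0,0,20],[0,0,0]],[[0,0,15],[0,0,0]],[[0,0,0],[0,0,0]]]}}

```text
t: 18.17
tool_pos: [0.5539, 0.021, 0.2406]
orientation: [-0.492, -3.095, 0.002]
force: [0.3, 0.5, -1.3]
opening: 0.0174
gripper_force: 10.0
```

```bash
python3 - <<'E'
from h import *
plan([.5567,.0218,.202],np.deg2rad(72));print(robot.read_state()['opening'])
c,p,d=snap('wrist','w4')
E
```

```text
turn [-0.0022 -0.0074 -0.0008]
t 18.17 pos [0.5539 0.021  0.2406] shift [-2.4  1.6 38.6] F [ 0.3  0.5 -1.3]
0.017366496764234133
```

View pics/w4.png

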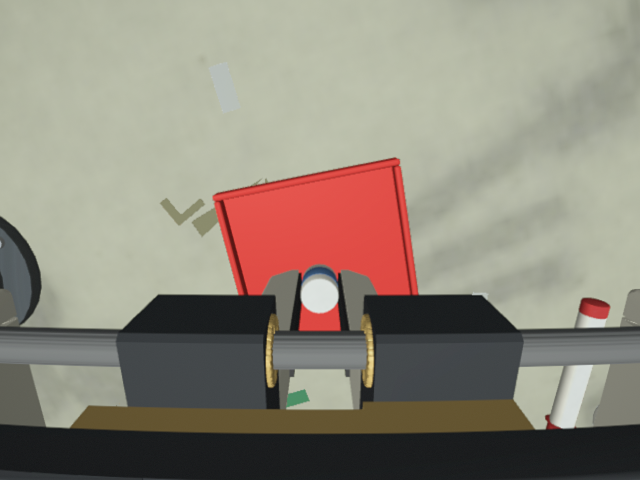

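The canister (320,293) is held upright between the fingers over the tray. Lowering.

>>> {"method": "apply_moves", "body": {"series": [[[0,0,10],[0,0,0]],[[0,0,10],[0,0,0]],[[0,0,7],[0,0,0]],[[0,0,4],[0,0,0]],[[0,0,2],[0,0,0]],[[0,0,1],[0,0,0]],[[0,0,0],[0,0,0]],[[0,0,0],[0,0,0]],[[0,0,0],[0,0,0]],[[0,0,0],[0,0,0]]]}}

```text
t: 19.05
tool_pos: [0.5566, 0.0219, 0.2123]
orientation: [0.491, 3.102, 0.0]
force: [0.7, -0.1, -0.9]
opening: 0.0174
gripper_force: 10.0
```

>>> {"method": "apply_moves", "body": {"series": [[[0,0,3],[0,0,0]],[[0,0,3],[0,0,0]],[[0,0,2],[0,0,0]],[[0,0,1],[0,0,0]],[[0,0,0],[0,0,0]],[[0,0,0],[0,0,0]]]}}

```text
t: 19.55
tool_pos: [0.5563, 0.0219, 0.2026]
orientation: [-0.491, -3.103, 0.0]
force: [0.9, -0.1, -0.6]
opening: 0.0173
gripper_force: 10.0
```

>>> {"method": "apply_moves", "body": {"series": [[[0,0,0.4],[0,0,0]],[[0,0,0.4],[0,0,0]],[[0,0,0],[0,0,0]],[[0,0,0],[0,0,0]]]}}

```text
t: 19.88
tool_pos: [0.5564, 0.0219, 0.2021]
orientation: [0.491, 3.103, -0.0]
force: [1.1, -0.6, 0.3]
opening: 0.0175
gripper_force: 10.0
```

>>> {"method": "apply_moves", "body": {"series": [[[0,0,0.4],[0,0,0]],[[0,0,0.3],[0,0,0]],[[0,0,0],[0,0,0]],[[0,0,0],[0,0,0]]]}}

```text
t: 20.22
tool_pos: [0.5565, 0.0219, 0.2018]
orientation: [0.491, 3.103, 0.0]
force: [-1.8, 0.4, 4.3]
opening: 0.0177
gripper_force: 10.0
```

Contact with the tray floor. Release and rise.

>>> {"method": "apply_moves", "body": {"series": [[[0,0,-0.3],[0,0,0]],[[0,0,0],[0,0,0]],[[0,0,0],[0,0,0]],[[0,0,0],[0,0,0]],[[0,0,0],[0,0,0]],[[0,0,0],[0,0,0]]], "claw": 0.5}}

```text
t: 20.72
tool_pos: [0.5563, 0.0219, 0.2015]
orientation: [-0.491, -3.103, 0.0]
force: [-0.4, 0.3, 0.3]
opening: 0.0457
gripper_force: 0.0
```

>>> {"method": "apply_moves", "body": {"series": [[[0,0,-3],[0,0,0]],[[0,0,-8],[0,0,0]],[[0,0,-15],[0,0,0]],[[0,0,-25],[0,0,0]],[[0,0,-25],[0,0,0]],[[0,0,-25],[0,0,0]],[[0,0,-25],[0,0,0]],[[0,0,-15],[0,0,0]],[[0,0,-5],[0,0,0]],[[0,0,0],[0,0,0]],[[0,0,0],[0,0,0]],[[0,0,0],[0,0,0]]]}}

```text
t: 21.72
tool_pos: [0.5558, 0.0219, 0.346]
orientation: [-0.49, -3.101, 0.0]
force: [0.1, -0.1, -1.3]
opening: 0.0463
gripper_force: 0.0
```

```bash
python3 - <<'E'
from h import *
plan([.5567,.0218,.34])
c,p,d=snap('wrist','w5')
P=cloud(c,d);hsv=cv2.cvtColor(p,cv2.COLOR_BGR2HSV)
m=(d>0)&(np.hypot(P[...,0]-.5567,P[...,1]-.0218)<.04)&(hsv[...,1]<70)&(P[...,2]>.018)&(P[...,2]<.04)
print('can',np.round(np.percentile(P[m],[5,50,95],axis=0),4))
E
```

```text
t 21.72 pos [0.5558 0.0219 0.346 ] shift [-0.9  0.2  6. ] F [ 0.1 -0.1 -1.3]
can [[0.548  0.0146 0.0235]
 [0.5552 0.0217 0.0257]
 [0.5628 0.0289 0.027 ]]
```

View pics/w5.png

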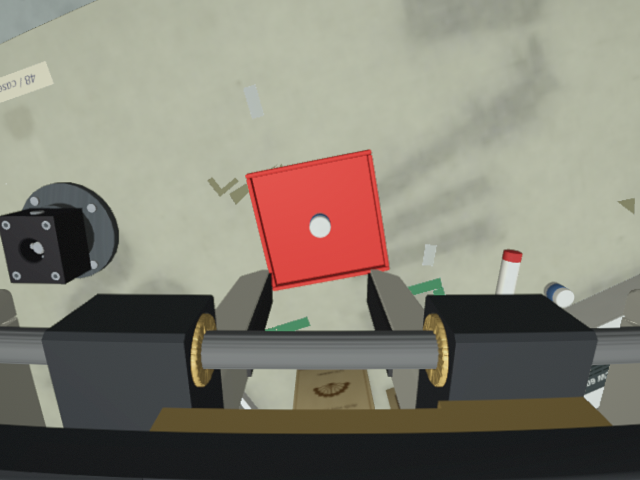

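The canister stands upright at (320,226) in the middle of the tray, top at z 26 mm. The nest (40,245) sits on the stand with the rod visible in its pocket, and the marker and spare canister are in place.

```bash
python3 -c "
from plant import robot
print(robot.close_job())"
```

```text
the job is handed in; nothing more can be done
None
```

The nest is fully home on the stand with the rod through its hole, the ejected canister stands upright in the red tray, and the job is handed in at about 22 s; the hand-in returned no verdict.

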